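# Show which dish goes on the colony counter

## Task

Show the trainee which dish goes where: switch the colony counter on by pushing its toggle lever all the way over to the far side, then point at the smallest petri dish with the fingertips just above the middle of it and hold still there for two seconds. Then point in the same way at the middle of the counter's round reading plate and finish there, still pointing. Do not touch the dishes or the plate, pick nothing up, and leave everything else where it stands.

Things in the scene. Friction and masses are not known exactly. Their poses are not given: they have to be found in the camera images.
- counter: The colony counter: a low fixed casing, 240 mm (its x) by 280 mm (its y) by 70 mm tall, with a round white reading plate and a toggle lever on top. Origin: centre of its underside; z up; its front (-x) faces roughly towards the robot, its far side is +x.
- plate: The counter's round white reading plate, 104 mm diameter, 5 mm thick, fixed on the casing's top left half (70 mm above the bench). Origin: centre of its underside, axes as the counter's. It lies at (20, 45, 70) mm in the counter's frame.
- plate_top (a point): Middle of the reading plate's upper face, 75 mm above the bench; axes as the counter's.
- power (a joint): The counter's toggle lever, a steel rod 10 mm thick with a 26 mm ball on its end, on the casing's top right half, on a black block 70 x 50 mm, 25 mm tall. It hinges about the counter's y axis at (-60, -85, 92) mm in the counter's frame and stays where it is left; about 1 N at the ball moves it. 0: leans 0.5 rad to the near side (off); 1.0: leans 0.5 rad to the far side against its stop (on). It starts between 0 and 0.2.
- power_tip (a point): Centre of the ball on the lever's end, 70 mm from the hinge: about 153 mm above the bench at either end of the swing, 162 mm at mid swing.
- small_dish: The smallest of the three petri dishes: covered, round, 55 mm diameter, 14 mm high, loose on the bench. Origin: centre of its underside, z up.
- small_dish_top (a point): Middle of the small dish's lid, 14 mm above its underside.
- dish_a: A covered petri dish, 90 mm diameter, 16 mm high; origin: centre of its underside. A bystander: leave it where it is.
- dish_b: The other 90 mm petri dish, as dish_a. A bystander: leave it where it is.
- beaker: Glass beaker, 68 mm diameter, 80 mm tall, standing open side up; origin: centre of its underside. A bystander: leave it where it is.
- bung: Small dark rubber stopper, 28 mm diameter, 26 mm tall; origin: centre of its underside. A bystander: leave it where it is.
- spatula: Flat steel lab spatula, 180 mm long, 5 mm thick, lying on the bench; origin: middle of its underside, its own x axis along it. A bystander: leave it where it is.
- jar: Clear plastic jar with a yellow cap, 70 mm diameter, 90 mm tall; origin: centre of its underside. A bystander: leave it where it is.
- rack: Green tube rack with capped tubes, 100 x 200 mm, 91 mm tall over the tubes; origin: centre of its underside. A bystander: leave it where it is.
Mind the look-alikes: they are no part of the job. What is shaped like the small_dish but blue, pink or red is not meant.

How it is judged:
By the outcome, as a careful person would: the job done as asked, in the order asked, and still so for the second after the job is handed in, with the robot touching nothing.
It also fails if it takes over 58 s, if anything falls off the work surface, if the arm or the gripper's body presses on something with over 40 N, if the wrist force passes 120 N, or if a joint passes its speed limit or range.

## Robot

A 6-joint arm with a two-finger parallel gripper is mounted at the origin on the work surface. World frame = base frame: x ahead of the robot, y to its left, z up, the work surface at z = 0. Lengths are in m, angles in rad, forces in N, time in s.
With the tool pointing down it reaches from about 0.275 to 0.725 m from the base axis. Payload 5.6 kg.
Tool frame: the origin (TCP) lies at the very end of the fingers, on their centre line; the grasp point (between the pads) lies 19 mm behind it; y points along the fingers, x is the direction in which the jaws open and shut, and the axes are right-handed (so a half turn about y gives the same grasp; the last joint's range is limited). The gripper opens to 85 mm and grips with 20 to 120 N. Pads are 22 mm wide; open, the fingers measure 114 mm over their backs; the gripper's body (76 mm by 85 mm) begins 54 mm behind the grasp point. The pads swing forward as they close: fully open they stand 13 mm farther back than shut.
Start: joints at [1.608, 0.255, 0.108, 0, -1.424, -0.285], TCP at [0.135, 0.533, 0.231] pointing down, gripper open.
Joint ranges: [-2.95, 2.95], [-1.21, 1.97], [-1.09, 1.5], [-2.87, 1.71], [-2.94, -0.07], [-3.05, 3.05]. Speed limits (rad/s): [2.57, 2.57, 3.14, 3.14, 3.14, 3.14].

## Interface

Orientations are given as a unit quaternion [w, x, y, z].
In Python, from rig import get_obs, capture, camera_info, sign_off gives the robot as it stands.
- The arm moves only by the tool step_arm, never from a script. Its argument "steps" is one flat list of numbers, 7 for each row, row after row: the shift along the tool's x, y, z in m, then the turn, a rotation vector about the tool's x, y, z in rad, then the finger opening in m, from 0 to 0.0854. In form: [dx, dy, dz, ax, ay, az, fingers, dx, dy, dz, ax, ay, az, fingers, ...]. A call has exactly 10 rows; each row is the pose to reach, as a shift and turn from the pose commanded when the call began, along the tool's axes at that moment; what a row does not reach only later rows make up. A row lasts 1/10 s, in which the tool goes at most 50 mm and 8.59 degrees, less where a joint would pass 70% of its speed; a pose out of reach is approached as far as the arm can. A call with a gripper value outside its range is refused whole. The fingers move at their own pace and stop on an object; the grip force is fixed at half the most. Time passes only in rows, so rows that repeat a pose let the fingers close, or fill a call up. It gives the time, the measured TCP pose, the force and the opening at its end, in the units of the state.
- get_obs(): the state, without advancing time (a new reading comes with each control period).
- capture(name): name is "side" or "top" or "wrist"; returns (picture, depth): 480x640x3 uint8, red, green, blue; 480x640 float32, m along the optical axis (not along the pixel's ray), 0 where there is no reading.
- camera_info(name): a dict with "mtx" (3x3 intrinsics, pixels), "world_to_cam" (4x4, takes a point from world to camera coordinates); the wrist camera has in their place "tool_from_camera" (4x4, takes a point from camera to tool coordinates, whose origin is the TCP and whose axes are the tool frame's). Camera axes: x right, y up, looking along -z (the intrinsics and any distortion apply to the point x, -y, -z); pixel columns grow to the right and rows downward; lengths in m; the calibration is good to about 2 mm. A picture is of the moment at which its call begins: read the wrist's pose just before it. camera_info takes no time and is no camera call.
- sign_off(): hands the job in, once; it reports no verdict.
The state is a dict: "time_s": time; "q": joint angles; "qvel": joint speeds; "tau": joint torques, N m; "tcp_pos": TCP position; "eef_rot": TCP orientation; "wrist_force": force on the tool from outside, world axes, zero at the start; "moment": the same for the moment, N m; "grip_width": opening from 0.0 (shut) to 1.0 (fully open).
Only numpy, scipy, OpenCV 4.12 (cv2) and the standard library are available. Lean on these libraries where they do the work, as an engineer would, in place of code of your own. Each camera call takes 0.05 s, during which the arm holds its last target.

## Working session

There is one attempt and no reset: what is moved stays moved. The work goes in short steps, Python scripts to look and compute and a tool call to move; the robot and the scene stay as the last step left them, time stands still between calls to the robot, and variables do not carry over. Pictures are saved under pics/ and viewed, and the job is handed in when it is done.

Besides the shell and the picture viewer there is one more tool, called after ">>>" by a JSON object that holds its "method" and its "body", one argument or row to a line. step_arm: Moves the arm, as the interface text tells. Its arguments: {"type":"object","properties":{"steps":{"type":"array","items":{"type":"number"}}},"required":["steps"]}

```bash
mkdir -p pics; cat > h.py <<'E'
import numpy as np,cv2
from rig import get_obs,capture,camera_info,sign_off
from scipy.spatial.transform import Rotation as R
def rot(o):
    w,x,y,z=o['eef_rot'];return R.from_quat([x,y,z,w]).as_matrix()
def ray(name,u,v,z,info=None):
    c=info or camera_info(name);K=np.array(c['mtx']);W=np.array(c['world_to_cam'])
    d=np.linalg.inv(K)@[u,v,1];d=np.array([d[0],-d[1],-d[2]])
    Ri=W[:3,:3].T;o=-Ri@W[:3,3];d=Ri@d
    return o+d*(z-o[2])/d[2]
E
python3 - <<'E'
from h import *
for n in['side','top']:
    p,d=capture(n);cv2.imwrite(f'pics/{n}0.png',p[...,::-1]);np.save(n+'_d.npy',d);np.save(n+'.npy',p)
    c=camera_info(n);print({k:(np.round(v,3).tolist() if not isinstance(v,str) else v) for k,v in c.items()})
o=get_obs();print(o);print(rot(o).round(3))
E
```

```text
{'mtx': [[614.461, 0.0, 325.244], [0.0, 614.461, 239.56], [0.0, 0.0, 1.0]], 'world_to_cam': [[0.916, -0.402, 0.009, -0.545], [0.209, 0.497, 0.842, -0.208], [-0.343, -0.769, 0.539, -1.048], [0.0, 0.0, 0.0, 1.0]]}
{'mtx': [[470.47, 0.0, 320.596], [0.0, 470.47, 242.777], [0.0, 0.0, 1.0]], 'world_to_cam': [[0.02, -1.0, 0.004, -0.075], [0.984, 0.021, 0.179, -0.556], [-0.179, 0.0, 0.984, -0.883], [0.0, 0.0, 0.0, 1.0]]}
{'time_s': 0.1, 'q': array([ 1.60759799e+00,  2.55683320e-01,  1.07159212e-01, -3.86860731e-04,
       -1.42389224e+00, -2.84575218e-01]), 'qvel': array([ 1.13079446e-03, -2.28785180e-03,  2.79103481e-03,  1.88195484e-04,
        1.04689397e-03, -2.61239266e-05]), 'tau': array([-1.77831287e-03, -3.87605774e+01,  2.38474166e+01,  5.37781075e+00,
       -3.74928029e-03,  6.41447002e-07]), 'tcp_pos': array([0.13474919, 0.53279906, 0.230504  ]), 'eef_rot': array([-0.4339221 ,  0.43481155, -0.55757969,  0.55835062]), 'wrist_force': array([-0.23553528,  0.21257562,  0.38924471]), 'moment': array([ 0.01871373, -0.0210431 ,  0.02016468]), 'grip_width': 1.0008956867288166}
[[-0.245 -0.     0.969]
 [-0.969 -0.002 -0.245]
 [ 0.002 -1.     0.   ]]
```

View pics/top0.png

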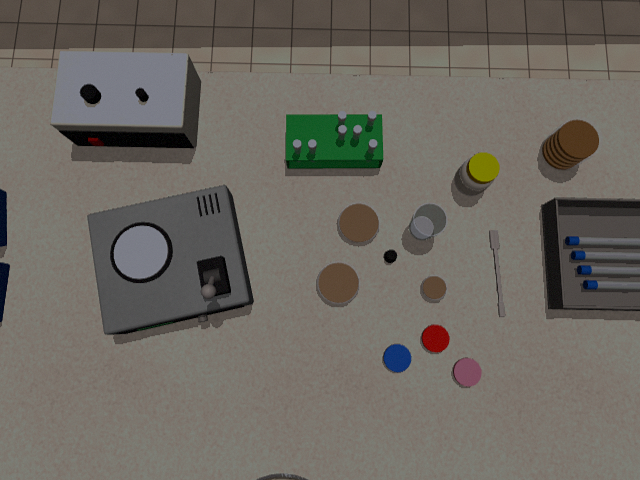

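View pics/side0.png

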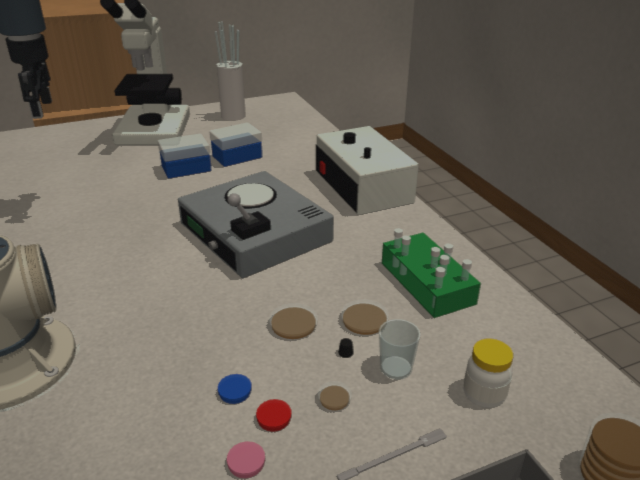

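The top view shows the counter at (170,258), its plate at (141,252) and the lever ball at (209,291). What could be taken for the small dish:
- Small tan dish at (433,289)
- Blue at (397,358), red at (435,338) and pink at (467,372), all excluded by colour
- 90 mm tan dishes at (358,224) and (338,284), too large
- Tan stack at (570,145)

I choose (433,289). Next I'll measure it and check a close crop.

```bash
python3 - <<'E'
from h import *
p=np.load('top.npy');bgr=p[...,::-1].copy();hsv=cv2.cvtColor(bgr,cv2.COLOR_BGR2HSV)
print('hsv',hsv[289,433],hsv[284,338],hsv[400,300],hsv[252,141])
# dish
m=cv2.inRange(hsv,(5,90,50),(18,255,255))
n,l,s,c=cv2.connectedComponentsWithStats(m)
for i in range(1,n):
    if s[i,4]>150: 
        u,v=c[i]; print('tan',s[i],c[i].round(1),ray('top',u,v,.014).round(4), 'diam mm',np.sqrt(4*s[i,4]/np.pi)/470.47*.88*1000)
# plate
m=cv2.inRange(hsv,(0,0,140),(180,60,255));n,l,s,c=cv2.connectedComponentsWithStats(m)
for i in range(1,n):
    if s[i,4]>1200: 
        print('white',s[i],c[i].round(1),ray('top',*c[i],.075).round(4))
# casing top
for uv in [(90,213),(227,188),(250,294),(107,331)]: print(ray('top',*uv,.07).round(4))
print('ball',ray('top',209,291,.155).round(4))
d=np.load('top_d.npy');print(d[291,209],d[252,141],d[289,433])
a=cv2.resize(bgr[180:345,75:265],None,fx=3,fy=3,interpolation=2);cv2.imwrite('pics/cropc.png',a)
a=cv2.resize(bgr[250:330,390:480],None,fx=6,fy=6,interpolation=2);cv2.imwrite('pics/cropd.png',a)
E
```

```text
hsv [ 15 107  93] [ 15 114  96] [ 16  36 122] [115  23 134]
tan [ 544  120   55   50 1696] [572.4 143.2] [ 0.7933 -0.6005  0.014 ] diam mm 86.9198003326471
tan [ 340  204   38   38 1135] [358.5 222.6] [ 0.6087 -0.1417  0.014 ] diam mm 71.10558713087188
tan [ 319  263   39   39 1203] [338.1 282.4] [ 0.4833 -0.1009  0.014 ] diam mm 73.20464008207514
tan [423 277  23  22 395] [434.  287.3] [ 0.4773 -0.2957  0.014 ] diam mm 41.94733204838342
[0.604  0.3894 0.07  ]
[0.6606 0.1239 0.07  ]
[0.4523 0.0685 0.07  ]
[0.3777 0.333  0.07  ]
ball [0.4502 0.1269 0.155 ]
0.7980615 0.90438753 0.9567565
```

View pics/cropc.png

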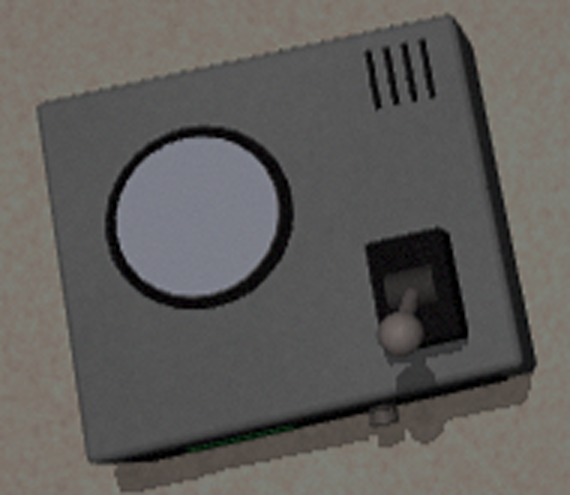

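View pics/cropd.png

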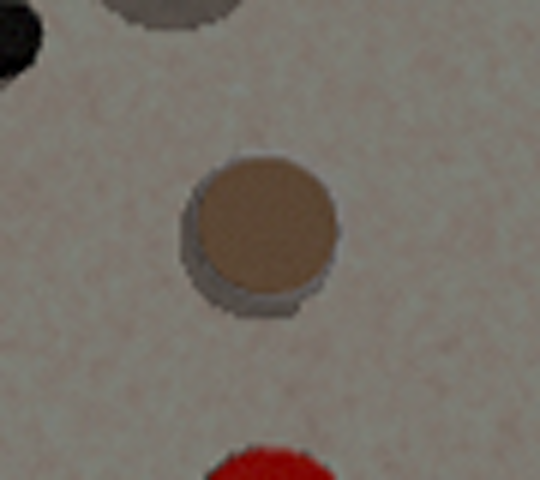

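```bash
python3 - <<'E'
from h import *
def cloud(n):
    d=np.load(n+'_d.npy');c=camera_info(n);K=np.array(c['mtx']);W=np.array(c['world_to_cam'])
    v,u=np.mgrid[:480,:640];P=np.stack([(u-K[0,2])/K[0,0]*d,-(v-K[1,2])/K[1,1]*d,-d],-1)
    return (P-W[:3,3])@W[:3,:3],d>0
Z={}
for n in['top','side']:
    P,ok=cloud(n);Z[n]=(P,ok)
    box=ok&(P[...,0]>.34)&(P[...,0]<.72)&(P[...,1]>.03)&(P[...,1]<.43)
    for a,b in[(.06,.08)]:
        m=box&(P[...,2]>a)&(P[...,2]<b);q=P[m];r=cv2.minAreaRect((q[:,:2]*1000).astype(np.float32));print(n,r,m.sum(),np.median(q[:,2]))
    m=box&(P[...,2]>.135);q=P[m];print('ball',q.mean(0).round(4),q.max(0).round(4),q.min(0).round(4),len(q))
    m=ok&(abs(P[...,0]-.477)<.045)&(abs(P[...,1]+.296)<.045)&(P[...,2]>.009)&(P[...,2]<.03)
    q=P[m];print('dish',len(q),q.mean(0).round(4),q.min(0).round(4),q.max(0).round(4),cv2.minEnclosingCircle((q[:,:2]*1000).astype(np.float32)))
p=np.load('side.npy');hsv=cv2.cvtColor(p[...,::-1].copy(),cv2.COLOR_BGR2HSV)
m=cv2.inRange(hsv,(5,90,50),(18,255,255));n,l,s,c=cv2.connectedComponentsWithStats(m)
for i in range(1,n):
    if s[i,4]>150 and abs(c[i][0]-334)<20: print(s[i],c[i],ray('side',*c[i],.014).round(4))
m=cv2.inRange(hsv,(0,0,150),(180,60,255));n,l,s,c=cv2.connectedComponentsWithStats(m)
for i in range(1,n):
    if abs(c[i][0]-250)<12 and abs(c[i][1]-195)<12:print('plate side',s[i],c[i],ray('side',*c[i],.075).round(4))
# other obstacles heights along the transit
P,ok=Z['top']
for nm,(u,v) in dict(beakerrim=(430,212),jar=(483,165)).items(): print(nm,P[v,u].round(3))
bgr=p[...,::-1].copy();cv2.imwrite('pics/cropd2.png',cv2.resize(bgr[370:430,290:380],None,fx=6,fy=6,interpolation=2))
E
```

```text
top ((520.03662109375, 233.19000244140625), (242.2320098876953, 279.7044982910156), 14.107192039489746) 16620 0.07070593088971489
ball [0.4504 0.1269 0.1618] [0.4658 0.14   0.1693] [0.4381 0.1162 0.1351] 184
dish 577 [ 0.4785 -0.2967  0.0143] [ 0.4517 -0.3241  0.009 ] [ 0.5048 -0.27    0.0194] ((478.634765625, -297.0917663574219), 27.358043670654297)
side ((521.7789306640625, 233.76422119140625), (244.24371337890625, 290.8804626464844), 14.288455963134766) 6278 0.06951452170572339
ball [0.451  0.1221 0.1557] [0.4653 0.1349 0.1674] [0.4387 0.1129 0.1357] 146
dish 751 [ 0.479  -0.2996  0.0133] [ 0.4522 -0.3265  0.0092] [ 0.5067 -0.2689  0.018 ] ((478.9317626953125, -297.7056884765625), 29.43154525756836)
[321 387  27  23 522] [333.97509579 397.99042146] [ 0.4747 -0.3072  0.014 ]
plate side [229 184  44  21 635] [252.36062992 193.23149606] [0.5346 0.2796 0.075 ]
beakerrim [ 0.629 -0.285  0.037]
jar [ 0.712 -0.378  0.091]
```

View pics/cropd2.png

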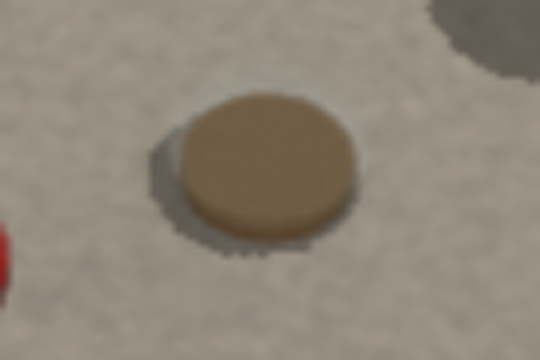

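```bash
cat >> h.py <<'E'
YAW=np.radians(14.1);CX=np.array([np.cos(YAW),np.sin(YAW)]);CY=np.array([-CX[1],CX[0]])
C=np.array([.5205,.2335]);HINGE=C-.06*CX-.085*CY;PLATE=C+.02*CX+.045*CY;DISH=np.array([.4787,-.2972])
def delta(xy,z,yaw=YAW):
    o=get_obs();M=rot(o);t=np.array([*xy,z])
    zt=np.array([np.cos(yaw),np.sin(yaw),0]);yt=np.array([0,0,-1.]);T=np.stack([np.cross(yt,zt),yt,zt],1)
    print('t',round(o['time_s'],2),'tcp',o['tcp_pos'].round(4),'delta',(M.T@(t-o['tcp_pos'])).round(4),'rv',R.from_matrix(M.T@T).as_rotvec().round(4),'F',o['wrist_force'].round(1),'q',o['q'].round(2))
E
python3 - <<'E'
from h import *
print(HINGE,PLATE,ray('top',141,252,.075))
delta(HINGE-.085*CX,.24)
E
```

```text
[0.48301496 0.13644398] [0.52893476 0.28201654] [0.52799851 0.28077825 0.075     ]
t 0.1 tcp [0.1347 0.5328 0.2305] delta [ 0.3391 -0.0089  0.36  ] rv [ 3.000e-04 -4.939e-01  1.600e-03] F [-0.2  0.2  0.4] q [ 1.61  0.26  0.11 -0.   -1.42 -0.28]
```

>>> {"method": "step_arm", "body": {
  "steps": [0.01,-0.002,0.01,0,-0.02,0,0,0.025,-0.01,0.027,0,-0.05,0,0,0.045,-0.01,0.048,0,-0.08,0,0,0.067,-0.01,0.071,0,-0.11,0,0,0.09,-0.01,0.095,0,-0.14,0,0,0.115,-0.01,0.12,0,-0.18,0,0,0.14,-0.01,0.147,0,-0.22,0,0,0.165,-0.01,0.174,0,-0.26,0,0,0.18,-0.01,0.19,0,-0.29,0,0,0.19,-0.01,0.2,0,-0.3,0,0]
}}

```text
time_s: 1.1
tcp_pos: [0.2826, 0.2983, 0.2411]
eef_rot: [-0.513, 0.513, -0.487, 0.487]
wrist_force: [0.2, 0.6, 0.4]
grip_width: 0.004
```

```bash
python3 -c "
from h import *
delta(HINGE-.085*CX,.24)"
```

```text
t 1.1 tcp [0.2826 0.2983 0.2411] delta [0.1884 0.0012 0.1083] rv [ 0.0003 -0.1942  0.0003] F [0.2 0.6 0.4] q [ 1.2  -0.03 -0.19 -0.   -1.41  0.43]
```

>>> {"method": "step_arm", "body": {
  "steps": [0.015,0,0.009,0,-0.02,0,0,0.04,0,0.023,0,-0.04,0,0,0.065,0,0.037,0,-0.07,0,0,0.09,0,0.052,0,-0.1,0,0,0.115,0,0.066,0,-0.13,0,0,0.14,0,0.08,0,-0.16,0,0,0.165,0,0.095,0,-0.18,0,0,0.18,0,0.104,0,-0.194,0,0,0.189,0,0.108,0,-0.194,0,0,0.189,0,0.108,0,-0.194,0,0]
}}

```text
time_s: 2.1
tcp_pos: [0.3999, 0.1161, 0.241]
eef_rot: [-0.557, 0.557, -0.436, 0.435]
wrist_force: [0.7, 0.7, -0.4]
grip_width: 0.001
```

```bash
python3 -c "
from h import *
delta(HINGE-.085*CX,.13)
for n in ['side','wrist']:
  p,d=capture(n);cv2.imwrite(f'pics/{n}1.png',p[...,::-1])
print(camera_info('wrist'))"
```

```text
t 2.1 tcp [0.3999 0.1161 0.241 ] delta [0.0005 0.111  0.0006] rv [ 0.0008 -0.002   0.0002] F [ 0.7  0.7 -0.4] q [ 0.66 -0.02 -0.18 -0.   -1.41  1.15]
{'mtx': array([[387.12793646,   0.        , 320.1347479 ],
       [  0.        , 387.12793646, 236.12689475],
       [  0.        ,   0.        ,   1.        ]]), 'tool_from_camera': array([[ 9.99999385e-01,  1.10850419e-03, -3.22317466e-05,
         2.52492130e-04],
       [-3.46266907e-04,  2.84497680e-01, -9.58676666e-01,
        -1.41913350e-01],
       [-1.05352724e-03,  9.58676088e-01,  2.84497889e-01,
         7.28045567e-02],
       [ 0.00000000e+00,  0.00000000e+00,  0.00000000e+00,
         1.00000000e+00]])}
```

View pics/wrist1.png

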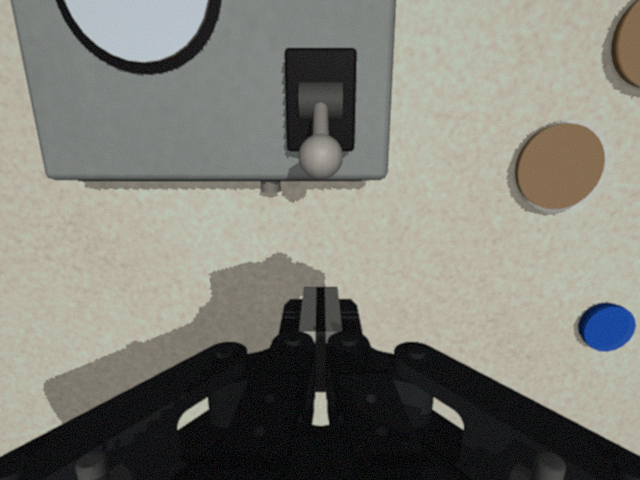

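View pics/side1.png

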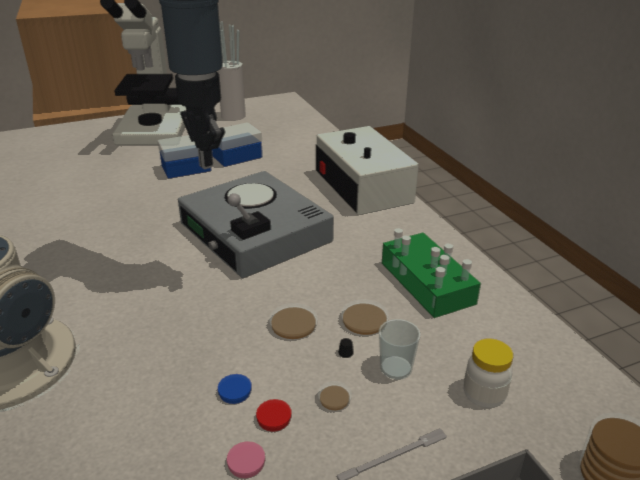

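The wrist view shows the finger seam at column 320, in line with the ball at (321,156). I'll descend and then push along tool z.

>>> {"method": "step_arm", "body": {
  "steps": [0,0.01,0,0,0,0,0,0,0.025,0,0,0,0,0,0,0.042,0,0,0,0,0,0,0.06,0,0,0,0,0,0,0.078,0,0,0,0,0,0,0.095,0,0,0,0,0,0,0.106,0,0,0,0,0,0,0.11,0,0,0,0,0,0,0.11,0,0,0,0,0,0,0.11,0,0,0,0,0]
}}

```text
time_s: 3.2
tcp_pos: [0.4003, 0.1172, 0.1319]
eef_rot: [0.558, -0.557, 0.435, -0.435]
wrist_force: [-0.1, 0.5, 0.3]
grip_width: -0.003
```

>>> {"method": "step_arm", "body": {
  "steps": [0,0,0.006,0,0,0,0,0,0,0.012,0,0,0,0,0,0,0.018,0,0,0,0,0,0,0.024,0,0,0,0,0,0,0.03,0,0,0,0,0,0,0.036,0,0,0,0,0,0,0.042,0,0,0,0,0,0,0.048,0,0,0,0,0,0,0.054,0,0,0,0,0,0,0.06,0,0,0,0]
}}

```text
time_s: 4.2
tcp_pos: [0.4586, 0.1316, 0.1313]
eef_rot: [0.558, -0.558, 0.435, -0.435]
wrist_force: [-1.2, -0.2, 1.1]
grip_width: 0.004
```

```bash
python3 -c "
from h import *
delta(HINGE+.004*CX,.13)
for n in ['top']:
  p,d=capture(n);cv2.imwrite(f'pics/{n}2.png',cv2.resize(p[180:345,75:265,::-1],None,fx=3,fy=3))
"
```

```text
t 4.2 tcp [0.4586 0.1316 0.1313] delta [0.0013 0.0013 0.0288] rv [-0.0001  0.0002 -0.    ] F [-1.2 -0.2  1.1] q [ 0.61  0.17 -0.26  0.   -1.14  1.21]
```

View pics/top2.png

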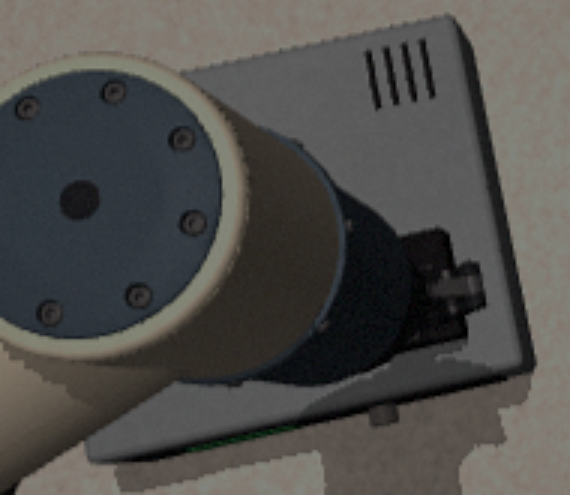

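>>> {"method": "step_arm", "body": {
  "steps": [0,0,0.005,0,0,0,0,0,0,0.01,0,0,0,0,0,0,0.014,0,0,0,0,0,0,0.017,0,0,0,0,0,0,0.02,0,0,0,0,0,0,0.022,0,0,0,0,0,0,0.024,0,0,0,0,0,0,0.026,0,0,0,0,0,0,0.027,0,0,0,0,0,0,0.028,0,0,0,0]
}}

```text
time_s: 5.25
tcp_pos: [0.4852, 0.1383, 0.1313]
eef_rot: [-0.558, 0.558, -0.435, 0.435]
wrist_force: [-0.6, 0.1, -0.4]
grip_width: -0.002
```

```bash
python3 -c "
from h import *
delta(HINGE+.004*CX,.13)
for n in ['wrist']:
  p,d=capture(n);cv2.imwrite(f'pics/{n}3.png',p[...,::-1])
"
```

```text
t 5.25 tcp [0.4852 0.1383 0.1313] delta [0.0013 0.0013 0.0014] rv [0.0001 0.0001 0.    ] F [-0.6  0.1 -0.4] q [ 0.59  0.22 -0.2  -0.   -1.15  1.23]
```

View pics/wrist3.png

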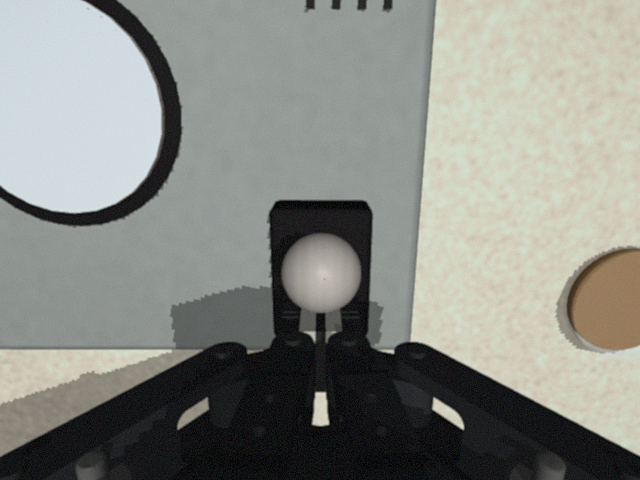

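>>> {"method": "step_arm", "body": {
  "steps": [0,0,0.001,0,0,0,0,0,0,0.002,0,0,0,0,0,0,0.003,0,0,0,0,0,0,0.004,0,0,0,0,0,0,0.005,0,0,0,0,0,0,0.005,0,0,0,0,0,0,0.006,0,0,0,0,0,0,0.006,0,0,0,0,0,0,0.006,0,0,0,0,0,0,0.006,0,0,0,0]
}}

```text
time_s: 6.3
tcp_pos: [0.4902, 0.1395, 0.1311]
eef_rot: [-0.557, 0.558, -0.435, 0.434]
wrist_force: [-4.9, -0.8, 0.6]
grip_width: 0.0
```

>>> {"method": "step_arm", "body": {
  "steps": [0,0,0.001,0,0,0,0,0,0,0.001,0,0,0,0,0,0,0.002,0,0,0,0,0,0,0.002,0,0,0,0,0,0,0.002,0,0,0,0,0,0,0.003,0,0,0,0,0,0,0.003,0,0,0,0,0,0,0.003,0,0,0,0,0,0,0.003,0,0,0,0,0,0,0.003,0,0,0,0]
}}

```text
time_s: 7.3
tcp_pos: [0.4907, 0.1395, 0.1307]
eef_rot: [-0.556, 0.56, -0.436, 0.433]
wrist_force: [-12.7, -1.6, 7.2]
grip_width: -0.003
```

```bash
python3 -c "
from h import *
delta(HINGE+.004*CX,.13)
print((get_obs()['tcp_pos'][:2]-HINGE)@CX)"
```

```text
t 7.3 tcp [0.4907 0.1395 0.1307] delta [ 0.0011  0.0008 -0.0042] rv [ 0.0069 -0.0002  0.0003] F [-12.7  -1.6   7.2] q [ 0.58  0.24 -0.18 -0.   -1.16  1.23]
0.008184220983116556
```

The lever is against its stop: 3 mm more of command moved the tool only 0.5 mm, and the force rose to 13 N. I'll back off, rise and check it.

>>> {"method": "step_arm", "body": {
  "steps": [0,0,-0.005,0,0,0,0,0,0,-0.015,0,0,0,0,0,0,-0.03,0,0,0,0,0,0,-0.045,0,0,0,0,0,-0.01,-0.055,0,0,0,0,0,-0.03,-0.055,0,0,0,0,0,-0.055,-0.055,0,0,0,0,0,-0.08,-0.055,0,0,0,0,0,-0.1,-0.055,0,0,0,0,0,-0.11,-0.055,0,0,0,0]
}}

```text
time_s: 8.3
tcp_pos: [0.4416, 0.1274, 0.2442]
eef_rot: [0.559, -0.556, 0.434, -0.436]
wrist_force: [0.1, 0.6, 0.2]
grip_width: -0.003
```

```bash
python3 -c "
from h import *
o=get_obs()
p,d=capture('wrist');cv2.imwrite('pics/wrist4.png',p[...,::-1])
c=camera_info('wrist');K=np.array(c['mtx']);T=np.array(c['tool_from_camera'])
hsv=cv2.cvtColor(p,cv2.COLOR_RGB2HSV)
v,u=np.mgrid[:480,:640];P=np.stack([(u-K[0,2])/K[0,0]*d,-(v-K[1,2])/K[0,0]*d,-d],-1)
P=(P@T[:3,:3].T+T[:3,3])@rot(o).T+o['tcp_pos']
q=P[(d>0)&(P[...,2]>.142)&(P[...,2]<.19)&(abs(P[...,0]-HINGE[0])<.06)&(abs(P[...,1]-HINGE[1])<.05)]
print(len(q),q.mean(0),q.max(0),q.min(0),'expect',HINGE+.0336*CX, 'swing off',(q[:,:2].mean(0)-HINGE)@CX)
delta(DISH,.24)
"
```

```text
1656 [0.51607824 0.14527191 0.16174744] [0.52883307 0.15799259 0.16690086] [0.50334823 0.13249295 0.15249253] expect [0.51560265 0.14462944] swing off 0.03421777279914208
t 8.35 tcp [0.4419 0.1275 0.2448] delta [ 0.4208  0.004  -0.068 ] rv [-0.006   0.0004 -0.0009] F [ 1.2 -0.1  0.3] q [ 0.62  0.07 -0.09  0.   -1.41  1.19]
```

View pics/wrist4.png

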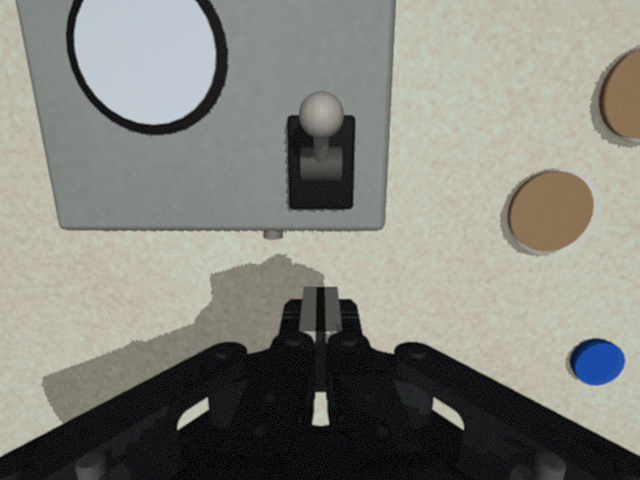

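The ball is at 34.2 mm on the far side, against 33.6 mm expected, so the lever is fully on. Next I'll go to just in front of the dish for a close look.

>>> {"method": "step_arm", "body": {
  "steps": [0.015,0,-0.004,0,0,0,0,0.05,0,-0.013,0,0,0,0,0.09,0,-0.024,0,0,0,0,0.13,0,-0.035,0,0,0,0,0.17,0,-0.046,0,0,0,0,0.21,0,-0.057,0,0,0,0,0.25,0,-0.068,0,0,0,0,0.29,0,-0.079,0,0,0,0,0.32,0,-0.088,0,0,0,0,0.34,0,-0.094,0,0,0,0]
}}

```text
time_s: 9.35
tcp_pos: [0.4309, -0.228, 0.2399]
eef_rot: [-0.557, 0.558, -0.436, 0.435]
wrist_force: [-0.6, -0.3, -0.6]
grip_width: 0.003
```

>>> {"method": "step_arm", "body": {
  "steps": [0.03,0,-0.006,0,0,0,0,0.05,0,-0.012,0,0,0,0,0.065,0,-0.016,0,0,0,0,0.075,0,-0.02,0,0,0,0,0.08,0,-0.022,0,0,0,0,0.08,0,-0.022,0,0,0,0,0.08,0,-0.022,0,0,0,0,0.08,0,-0.022,0,0,0,0,0.08,0,-0.022,0,0,0,0,0.08,0,-0.022,0,0,0,0]
}}

```text
time_s: 10.35
tcp_pos: [0.4306, -0.3082, 0.2414]
eef_rot: [0.558, -0.558, 0.435, -0.435]
wrist_force: [0.3, -0.9, 0.6]
grip_width: 0.005
```

```bash
cat > w.py <<'E'
from h import *
def wcloud():
    o=get_obs();p,d=capture('wrist')
    c=camera_info('wrist');K=np.array(c['mtx']);T=np.array(c['tool_from_camera'])
    v,u=np.mgrid[:480,:640];P=np.stack([(u-K[0,2])/K[0,0]*d,-(v-K[1,2])/K[0,0]*d,-d],-1)
    return p,d,(P@T[:3,:3].T+T[:3,3])@rot(o).T+o['tcp_pos']
E
python3 -c "
from w import *
p,d,P=wcloud();cv2.imwrite('pics/wrist5.png',p[...,::-1])
g=P[(d>0)&(abs(P[...,0]-.4787)<.06)&(abs(P[...,1]+.2972)<.06)];print('ground',np.median(g[g[:,2]<.006][:,2]))
for lo in(.008,.011):
  q=P[(d>0)&(P[...,2]>lo)&(P[...,2]<.03)&(abs(P[...,0]-.4787)<.045)&(abs(P[...,1]+.2972)<.045)]
  print(len(q),q.mean(0),q.max(0),q.min(0),cv2.minEnclosingCircle((q[:,:2]*1000).astype(np.float32)))
delta(DISH,.1)
"
```

```text
ground -0.0005675364256976234
2722 [ 0.47969356 -0.29748845  0.01341655] [ 0.50651713 -0.27058716  0.01598945] [ 0.45193024 -0.32477641  0.01060991] ((479.3096923828125, -297.62188720703125), 27.42041778564453)
2718 [ 0.47969039 -0.29748826  0.01342036] [ 0.50651713 -0.27058716  0.01598945] [ 0.45193024 -0.32477641  0.01107816] ((479.3096923828125, -297.62188720703125), 27.42041778564453)
t 10.4 tcp [ 0.4306 -0.3082  0.2414] delta [0.0011 0.1414 0.0493] rv [-0.0002  0.0007  0.0001] F [-0.3  0.2 -0.1] q [-0.33  0.21  0.08 -0.   -1.44  2.14]
```

View pics/wrist5.png

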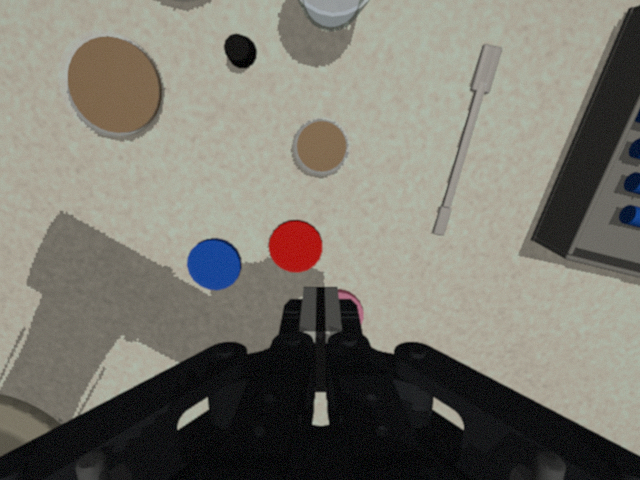

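The wrist view confirms the small tan dish at (321,147), with red at (296,246) and blue at (214,265) off to the side. The wrist measurement (0.479, -0.2975) agrees with the top view.

>>> {"method": "step_arm", "body": {
  "steps": [0,0.005,0.01,0,0,0,0,0.001,0.02,0.022,0,0,0,0,0.001,0.04,0.035,0,0,0,0,0.001,0.065,0.045,0,0,0,0,0.001,0.09,0.05,0,0,0,0,0.001,0.115,0.05,0,0,0,0,0.001,0.135,0.05,0,0,0,0,0.001,0.15,0.05,0,0,0,0,0.001,0.16,0.05,0,0,0,0,0.001,0.16,0.05,0,0,0,0]
}}

```text
time_s: 11.4
tcp_pos: [0.4786, -0.2967, 0.0796]
eef_rot: [-0.557, 0.558, -0.436, 0.434]
wrist_force: [0.3, -0.0, 0.4]
grip_width: 0.003
```

```bash
python3 -c "
from w import *
delta((.4791,-.2974),.028)"
```

```text
t 11.4 tcp [ 0.4786 -0.2967  0.0796] delta [0.0009 0.0516 0.0004] rv [ 0.0025  0.0002 -0.0019] F [ 0.3 -0.   0.4] q [-0.28  0.37 -0.12 -0.   -1.08  2.09]
```

>>> {"method": "step_arm", "body": {
  "steps": [0,0.005,0,0,0,0,0,0.001,0.012,0,0,0,0,0,0.001,0.02,0,0,0,0,0,0.001,0.028,0,0,0,0,0,0.001,0.036,0,0,0,0,0,0.001,0.042,0,0,0,0,0,0.001,0.047,0,0,0,0,0,0.001,0.05,0,0,0,0,0,0.001,0.051,0,0,0,0,0,0.001,0.051,0,0,0,0,0]
}}

```text
time_s: 12.4
tcp_pos: [0.4795, -0.2983, 0.0303]
eef_rot: [-0.558, 0.558, -0.435, 0.435]
wrist_force: [0.0, 0.2, -0.7]
grip_width: 0.002
```

```bash
python3 -c "
from w import *
delta((.4791,-.2974),.028)
p,d=capture('side');cv2.imwrite('pics/side6.png',cv2.resize(p[240:480,200:520,::-1],None,fx=2.5,fy=2.5))
p,d,P=wcloud();cv2.imwrite('pics/wrist6.png',p[...,::-1])
"
```

```text
t 12.4 tcp [ 0.4795 -0.2983  0.0303] delta [-0.001   0.0023 -0.0002] rv [-0.0001  0.0002  0.0001] F [ 0.   0.2 -0.7] q [-0.28  0.43 -0.19  0.   -0.96  2.1 ]
```

View pics/side6.png

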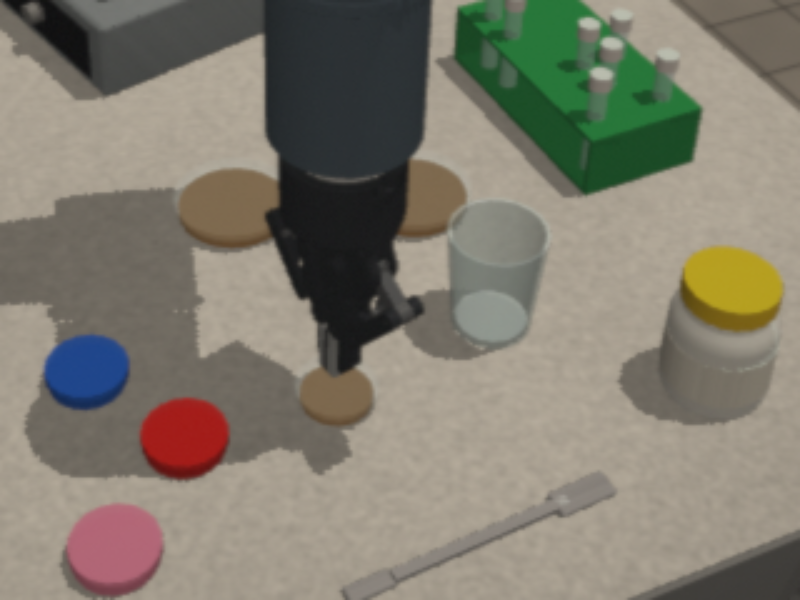

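View pics/wrist6.png

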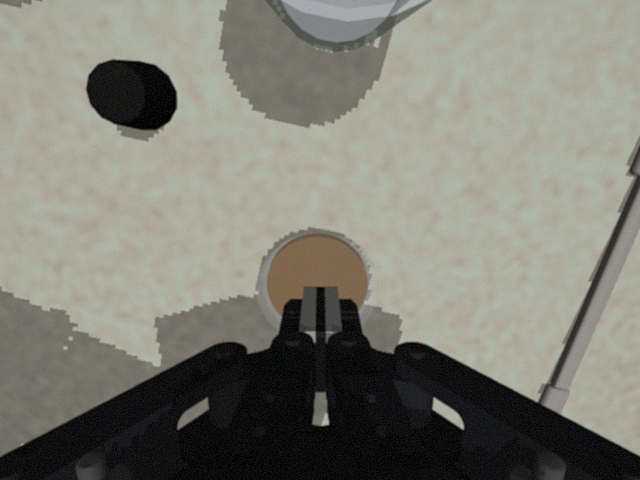

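The tip hangs about 16 mm above the middle of the dish: the side crop shows the tip at (342,370) and the dish at (336,393). I'll trim slightly and hold.

>>> {"method": "step_arm", "body": {
  "steps": [-0.001,0.002,0,0,0,0,0,-0.001,0.004,0,0,0,0,0,-0.001,0.004,0,0,0,0,0,-0.001,0.004,0,0,0,0,0,-0.001,0.004,0,0,0,0,0,-0.001,0.004,0,0,0,0,0,-0.001,0.004,0,0,0,0,0,-0.001,0.004,0,0,0,0,0,-0.001,0.004,0,0,0,0,0,-0.001,0.004,0,0,0,0,0]
}}

```text
time_s: 13.5
tcp_pos: [0.4792, -0.2973, 0.0263]
eef_rot: [-0.558, 0.558, -0.435, 0.435]
wrist_force: [-0.8, 0.4, 0.1]
grip_width: 0.002
```

>>> {"method": "step_arm", "body": {
  "steps": [0,0,0,0,0,0,0,0,0,0,0,0,0,0,0,0,0,0,0,0,0,0,0,0,0,0,0,0,0,0,0,0,0,0,0,0,0,0,0,0,0,0,0,0,0,0,0,0,0,0,0,0,0,0,0,0,0,0,0,0,0,0,0,0,0,0,0,0,0,0]
}}

```text
time_s: 14.5
tcp_pos: [0.4792, -0.2973, 0.0263]
eef_rot: [0.558, -0.558, 0.435, -0.435]
wrist_force: [-0.9, -0.4, -0.5]
grip_width: 0.005
```

>>> {"method": "step_arm", "body": {
  "steps": [0,0,0,0,0,0,0,0,0,0,0,0,0,0,0,0,0,0,0,0,0,0,0,0,0,0,0,0,0,0,0,0,0,0,0,0,0,0,0,0,0,0,0,0,0,0,0,0,0,0,0,0,0,0,0,0,0,0,0,0,0,0,0,0,0,0,0,0,0,0]
}}

```text
time_s: 15.5
tcp_pos: [0.4792, -0.2973, 0.0263]
eef_rot: [0.558, -0.558, 0.435, -0.435]
wrist_force: [0.4, 1.1, -0.3]
grip_width: -0.003
```

>>> {"method": "step_arm", "body": {
  "steps": [0,0,0,0,0,0,0,0,0,0,0,0,0,0,0,0,0,0,0,0,0,0,0,0,0,0,0,0,0,0,0,0,0,0,0,0,0,0,0,0,0,0,0,0,0,0,0,0,0,0,0,0,0,0,0,0,0,0,0,0,0,0,0,0,0,0,0,0,0,0]
}}

```text
time_s: 16.5
tcp_pos: [0.4792, -0.2973, 0.0263]
eef_rot: [0.558, -0.558, 0.435, -0.435]
wrist_force: [-0.4, 0.2, -0.7]
grip_width: 0.001
```

>>> {"method": "step_arm", "body": {
  "steps": [0,-0.01,0,0,0,0,0,0,-0.03,0,0,0,0,0,0,-0.055,0,0,0,0,0,0,-0.08,0,0,0,0,0,0,-0.105,0,0,0,0,0,0,-0.13,0,0,0,0,0,0,-0.16,0,0,0,0,0,0,-0.19,-0.01,0,0,0,0,0,-0.21,-0.02,0,0,0,0,0,-0.22,-0.03,0,0,0,0]
}}

```text
time_s: 17.5
tcp_pos: [0.4503, -0.3051, 0.2493]
eef_rot: [0.558, -0.557, 0.433, -0.436]
wrist_force: [0.2, -0.1, 0.3]
grip_width: -0.005
```

```bash
python3 -c "
from w import *
delta(PLATE-.06*CX,.245)"
```

```text
t 17.5 tcp [ 0.4503 -0.3051  0.2493] delta [-0.5502  0.0032  0.1595] rv [-0.0032  0.0004  0.0028] F [ 0.2 -0.1  0.3] q [-0.31  0.24  0.13  0.   -1.46  2.12]
```

>>> {"method": "step_arm", "body": {
  "steps": [-0.015,0,0.004,0,0,0,0,-0.045,0,0.013,0,0,0,0,-0.08,0,0.023,0,0,0,0,-0.12,0,0.035,0,0,0,0,-0.16,0,0.046,0,0,0,0,-0.2,0,0.058,0,0,0,0,-0.24,0,0.07,0,0,0,0,-0.28,0,0.081,0,0,0,0,-0.31,0,0.09,0,0,0,0,-0.33,0,0.096,0,0,0,0]
}}

```text
time_s: 18.5
tcp_pos: [0.4617, 0.0413, 0.2453]
eef_rot: [-0.558, 0.558, -0.435, 0.434]
wrist_force: [0.1, 0.6, -0.1]
grip_width: 0.001
```

>>> {"method": "step_arm", "body": {
  "steps": [-0.015,0,0.004,0,0,0,0,-0.04,0,0.012,0,0,0,0,-0.075,0,0.022,0,0,0,0,-0.11,0,0.032,0,0,0,0,-0.145,0,0.042,0,0,0,0,-0.175,0,0.05,0,0,0,0,-0.2,0,0.058,0,0,0,0,-0.215,0,0.063,0,0,0,0,-0.22,0,0.063,0,0,0,0,-0.22,0,0.063,0,0,0,0]
}}

```text
time_s: 19.5
tcp_pos: [0.4698, 0.2675, 0.2458]
eef_rot: [-0.557, 0.558, -0.435, 0.435]
wrist_force: [-0.3, -0.8, 0.1]
grip_width: -0.005
```

```bash
python3 -c "
from w import *
p,d,P=wcloud();cv2.imwrite('pics/wrist7.png',p[...,::-1])
hsv=cv2.cvtColor(p,cv2.COLOR_RGB2HSV)
print(hsv[100,320],hsv[50,320])
m=((hsv[...,2]>190)&(hsv[...,1]<45)&(abs(P[...,2]-.075)<.006)&(d>0)).astype(np.uint8)
n,l,s,c=cv2.connectedComponentsWithStats(m);i=1+np.argmax(s[1:,4]);q=P[l==i]
print(s[i],c[i],q.mean(0),cv2.minEnclosingCircle((q[:,:2]*1000).astype(np.float32)))
delta(PLATE,.17)"
```

```text
[ 98  22 224] [ 75  10 152]
[  254    65   131   135 13860] [319.36522367 132.07077922] [0.5317003  0.28328244 0.07438518] ((529.9235229492188, 283.11529541015625), 51.698646545410156)
t 19.55 tcp [0.47   0.267  0.2461] delta [-0.0002  0.076   0.0609] rv [0.0006 0.     0.0004] F [ 0.9 -1.   0.9] q [ 0.81  0.23  0.12  0.   -1.45  1.01]
```

View pics/wrist7.png

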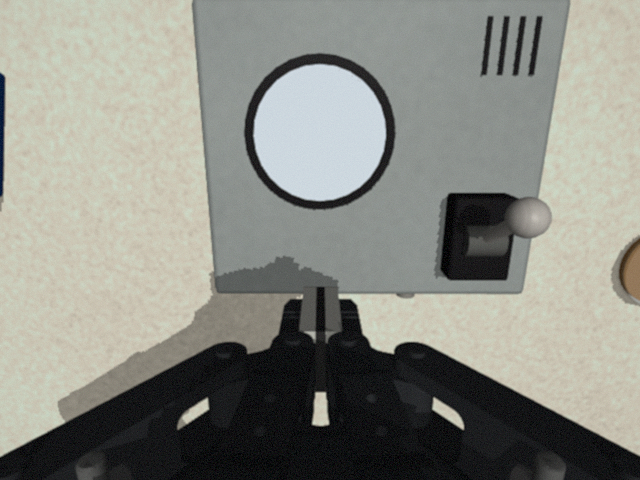

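The plate centre comes out at (0.530, 0.283) from the wrist and (0.529, 0.282) from the top view, so they agree. I'll move over it and lower.

>>> {"method": "step_arm", "body": {
  "steps": [0,0.005,0.008,0,0,0,0,0,0.015,0.02,0,0,0,0,0,0.027,0.034,0,0,0,0,0,0.04,0.047,0,0,0,0,0,0.053,0.056,0,0,0,0,0,0.067,0.061,0,0,0,0,0,0.082,0.061,0,0,0,0,0,0.095,0.061,0,0,0,0,0,0.105,0.061,0,0,0,0,0,0.11,0.061,0,0,0,0]
}}

```text
time_s: 20.55
tcp_pos: [0.529, 0.282, 0.1348]
eef_rot: [-0.557, 0.558, -0.435, 0.435]
wrist_force: [-0.3, -1.0, 0.7]
grip_width: -0.002
```

```bash
python3 -c "
from w import *
delta((.5293,.2825),.088)"
```

```text
t 20.55 tcp [0.529  0.282  0.1348] delta [-0.0004  0.0468  0.0005] rv [0.0017 0.     0.0007] F [-0.3 -1.   0.7] q [ 0.75  0.4   0.06 -0.   -1.24  1.07]
```

>>> {"method": "step_arm", "body": {
  "steps": [0,0.005,0,0,0,0,0,0,0.012,0,0,0,0,0,0,0.02,0,0,0,0,0,0,0.028,0,0,0,0,0,0,0.035,0,0,0,0,0,0,0.041,0,0,0,0,0,0,0.045,0,0,0,0,0,0,0.047,0,0,0,0,0,0,0.047,0,0,0,0,0,0,0.047,0,0,0,0,0]
}}

```text
time_s: 21.55
tcp_pos: [0.5296, 0.2825, 0.0896]
eef_rot: [0.558, -0.557, 0.435, -0.435]
wrist_force: [-0.3, -0.0, 0.1]
grip_width: -0.003
```

>>> {"method": "step_arm", "body": {
  "steps": [0,0,0,0,0,0,0,0,0,0,0,0,0,0,0,0,0,0,0,0,0,0,0,0,0,0,0,0,0,0,0,0,0,0,0,0,0,0,0,0,0,0,0,0,0,0,0,0,0,0,0,0,0,0,0,0,0,0,0,0,0,0,0,0,0,0,0,0,0,0]
}}

```text
time_s: 22.55
tcp_pos: [0.5294, 0.2824, 0.0893]
eef_rot: [-0.558, 0.558, -0.435, 0.435]
wrist_force: [0.1, 1.1, -0.2]
grip_width: 0.005
```

```bash
python3 -c "
from w import *
delta((.5293,.2825),.088)
p,d=capture('side');cv2.imwrite('pics/side8.png',p[...,::-1])
p,d=capture('top');cv2.imwrite('pics/top8.png',p[...,::-1])
hsv=cv2.cvtColor(p,cv2.COLOR_RGB2HSV);m=cv2.inRange(hsv,(5,90,50),(18,255,255));n,l,s,c=cv2.connectedComponentsWithStats(m)
print([c[i].round(1).tolist() for i in range(1,n) if s[i,4]>150])
p,d=capture('wrist');cv2.imwrite('pics/wrist8.png',p[...,::-1])
"
```

```text
t 22.55 tcp [0.5294 0.2824 0.0893] delta [-0.0001  0.0013 -0.0001] rv [0.0001 0.0001 0.    ] F [ 0.1  1.1 -0.2] q [ 0.75  0.43 -0.01  0.   -1.13  1.07]
[[572.3, 143.2], [358.5, 222.6], [338.0, 282.4], [434.0, 287.3]]
```

View pics/side8.png

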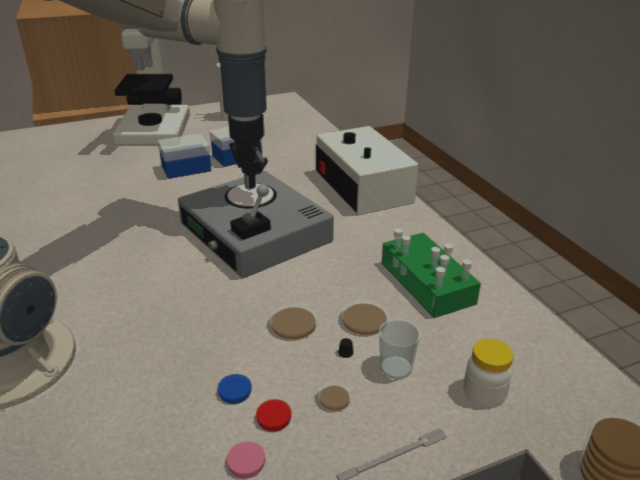

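View pics/wrist8.png

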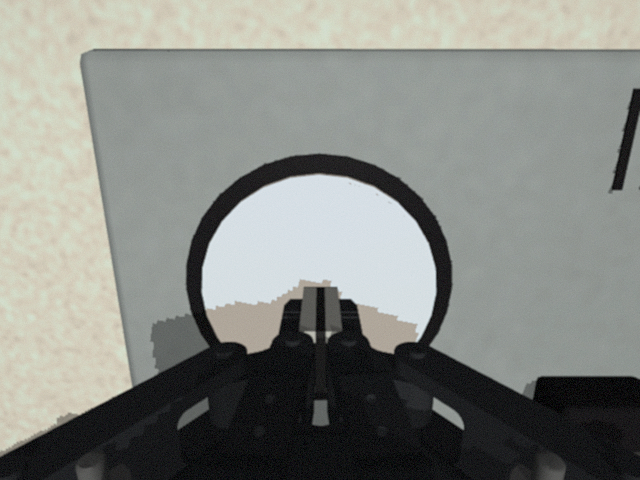

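The tip is over the plate's middle (side view about (250,188)), and the ball at (262,190) leans to the far side. I'll hold a little longer and then hand in.

>>> {"method": "step_arm", "body": {
  "steps": [0,0,0,0,0,0,0,0,0,0,0,0,0,0,0,0,0,0,0,0,0,0,0,0,0,0,0,0,0,0,0,0,0,0,0,0,0,0,0,0,0,0,0,0,0,0,0,0,0,0,0,0,0,0,0,0,0,0,0,0,0,0,0,0,0,0,0,0,0,0]
}}

```text
time_s: 23.7
tcp_pos: [0.5294, 0.2824, 0.0893]
eef_rot: [0.558, -0.558, 0.435, -0.435]
wrist_force: [-0.7, 0.1, -0.2]
grip_width: -0.001
```

>>> {"method": "step_arm", "body": {
  "steps": [0,0,0,0,0,0,0,0,0,0,0,0,0,0,0,0,0,0,0,0,0,0,0,0,0,0,0,0,0,0,0,0,0,0,0,0,0,0,0,0,0,0,0,0,0,0,0,0,0,0,0,0,0,0,0,0,0,0,0,0,0,0,0,0,0,0,0,0,0,0]
}}

```text
time_s: 24.7
tcp_pos: [0.5294, 0.2824, 0.0893]
eef_rot: [0.558, -0.558, 0.435, -0.435]
wrist_force: [1.3, -0.4, -0.1]
grip_width: -0.005
```

```bash
python3 -c "
from h import *
delta((.5293,.2825),.088);print(sign_off())"
```

```text
t 24.7 tcp [0.5294 0.2824 0.0893] delta [-0.0001  0.0013 -0.0001] rv [-0.      0.0001 -0.    ] F [ 1.3 -0.4 -0.1] q [ 0.75  0.43 -0.01 -0.   -1.13  1.07]
the job is handed in; nothing more can be done
None
```

The job is done and handed in at 24.7 s:
- **Lever:** I pushed it over to its far stop with about 13 N. The ball then measured 34.2 mm on the far side, against 33.6 mm expected.
- **Small dish:** I held the shut fingertips about 12 mm above the middle of its lid for at least 3 s.
- **Reading plate:** The arm finished pointing about 14 mm above the middle of the plate and was still there at hand-in.

In the last checks, the wrist force was only sensor noise, around 1 N. All three petri dishes and the tan stack sat at the same top-view pixels as at the start, to 0.1 px. I checked the beaker, bung, spatula, jar and rack only by eye in the side view, where they looked unmoved.

The position estimates from different views agreed to about 1–3 mm, except for the small dish. Its colour centroid in the side view was about 10 mm off, because the tan filling sits below the clear lid. I used the depth-based centre instead.

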